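# Lay out a sample order at the packing bench

## Robot

A 6-joint arm with a two-finger parallel gripper is mounted at the origin on the work surface. World frame = base frame: x ahead of the robot, y to its left, z up, the work surface at z = 0. Lengths are in m, angles in rad, forces in N, time in s.
With the tool pointing down it reaches from about 0.3 to 0.875 m from the base axis. Payload 6.4 kg.
Tool frame: the origin (TCP) lies between the finger pads; the fingertips stand robot.tip_extent ahead of it and the grasp point (between the pads) lies 3 mm ahead of it (robot.tip_extent is the distance from the TCP to the fingertips, in m); z points along the fingers, x is the direction in which the jaws open and shut, and the axes are right-handed (so a half turn about z gives the same grasp; the last joint's range is limited). The gripper opens to 85 mm and grips with 20 to 120 N. Pads are 22 mm wide; open, the fingers measure 114 mm over their backs; the gripper's body (76 mm by 85 mm) begins 54 mm behind the grasp point. The pads swing forward as they close: fully open they stand 13 mm farther back than shut.
Start: joints at [1.021, 0.181, 1.607, -0, 1.354, -0.206], TCP at [0.194, 0.541, 0.232] pointing down, gripper open.
Joint ranges: [-2.99, 2.99], [-0.89, 2.07], [0.3, 2.58], [-1.14, 4.28], [0, 2.63], [-3.12, 3.12]. Speed limits (rad/s): [2.57, 2.57, 3.01, 3.14, 3.14, 3.14].

## Interface

Orientations are given as a rotation vector (axis times angle).
In Python, from bench import robot gives the robot as it stands.
- The arm moves only by the tool servo_tool, never from a script. Its argument "rows" is a list of rows, each an object of numbers: "fingers": the opening in per cent of the stroke, from 0 (shut) to 100 (fully open); "dx", "dy", "dz": the shift along the tool's x, y, z in cm; "yaw": the turn about the tool's z in degrees. In form: [{"fingers": .., "dx": .., "dy": .., "dz": .., "yaw": ..}, ...]. A call has 1 to 10 rows; each row shifts and turns the commanded pose from where the row before left it, along the tool's axes as they then stand; what a row does not reach is not made up. A row lasts 1/8 s, in which the tool goes at most 62.5 mm and 10.7 degrees, less where a joint would pass 70% of its speed; a pose out of reach is approached as far as the arm can. A call with a gripper value outside its range is refused whole. The fingers move at their own pace and stop on an object; "force" is the grip in N (left out, the last holds). Time passes only in rows, so rows that do not move let the fingers close. It gives the time, the measured TCP pose, the force and the opening at its end, in the units of the state.
- robot.get_state(): the state, without advancing time (a new reading comes with each control period).
- robot.snapshot(name): name is "side" or "top" or "wrist"; returns (picture, depth): 384x512x3 uint8, red, green, blue; 384x512 float32, m along the optical axis (not along the pixel's ray), 0 where there is no reading.
- robot.calibration(name): a dict with "camera_matrix" (3x3 intrinsics, pixels), "rvec" (rotation vector, rad) and "tvec" (3), from world to camera coordinates, as OpenCV has them. Camera axes: x right, y down, z forward; pixel columns grow to the right and rows downward; lengths in m; the calibration is good to about 2 mm. A picture is of the moment at which its call begins: read the wrist's pose just before it. calibration takes no time and is no camera call; for the wrist camera it gives the pose at the moment of the call.
- robot.job_done(): hands the job in, once; it reports no verdict.
The state is a dict: "t": time; "qpos": joint angles; "qd": joint speeds; "joint_efforts": joint torques, N m; "tool_pos": TCP position; "ee_rot": TCP orientation; "force": force on the tool from outside, world axes, zero at the start; "wrist_torque": the same for the moment, N m; "opening": finger opening in m.
Only numpy, scipy, OpenCV 4.12 (cv2) and the standard library are available. Lean on these libraries where they do the work, as an engineer would, in place of code of your own. Each camera call takes 0.05 s, during which the arm holds its last target.

## Task

Set up this packing bench for the next sample order: put the long foam box in the middle of the scale's pan with its long sides parallel to the read-out strip, and the small foam box on top, centred and pointing the same way. Stand the lidded tub in the carton tray, in whichever of its two compartments is nearer the scale, and lay the tape roll flat on the bench in the gap between the scale and the tray, opposite the middle of the scale's side and touching neither. Never tip the tub or either foam box over, leave the weight, bottle and cutter where they are, and let go of everything at the end.

Things in the scene. Friction and masses are not known exactly. Their poses are not given: they have to be found in the camera images.
- long_box: The long foam box: closed white polystyrene box, 120 x 58 mm and 46 mm high, solid, about 0.22 kg. Origin at the centre of its underside; x along its 120 mm length, y along its 58 mm width, z up. Stands upright on the bench at the start; grip it across the 58 mm width.
- small_box: The small foam box: closed white polystyrene box, 80 x 52 mm and 36 mm high, solid, about 0.12 kg. Origin at the centre of its underside; x along its 80 mm length, y along its 52 mm width, z up. Stands upright on the bench at the start.
- tub: Round white tub with a grey lid, 64 mm high in all; the lid is its widest part, 56 mm in diameter, from 46 to 64 mm up; the white body below tapers from 52 mm to 48 mm in diameter at the foot. About 0.2 kg. Origin at the centre of its underside, z up. Stands upright on the bench at the start.
- tape: Roll of tan packing tape lying flat: ring of 60 mm outer and 38 mm inner diameter, 38 mm high, about 0.12 kg. Origin on its axis at the underside, z up along the axis.
- scale: Low bench scale, fixed to the bench but in another place each time. Square-edged steel pan 170 mm (x) by 180 mm (y), its top 56 mm above the bench; the pan is rigid and does not sink. Origin on the bench under the middle of the pan. y runs along the grey read-out strip (150 mm long, 39 mm high), which lies low along the pan's +x edge, the edge away from the robot, and reaches 123 mm from the origin. The tray lies on the scale's +y or its -y side.
- tray: Open brown cardboard tray, fixed to the bench but in another place each time (it and the scale swap sides). 130 mm (x) by 230 mm (y) outside, walls 30 mm high and 4 mm thick; floor 4 mm thick. A 30 mm high, 4 mm thick wall across the middle (at y = 0) makes two equal compartments, each about 122 x 109 mm, with centres at y = +57 and y = -57 mm. Origin at the centre of its underside on the bench, z up.
- weight: Bystander: steel check weight, 44 mm in diameter, 53 mm high with its knob. Origin at the centre of its underside. Leave it alone.
- bottle: Bystander: blue closed bottle, 64 mm in diameter, 170 mm high. Origin at the centre of its underside. Leave it alone.
- cutter: Bystander: flat blue carton cutter lying on the bench, 130 x 28 x 16 mm with a short steel nose. Origin at the centre of its underside, x towards the nose. Leave it alone.
Mind the look-alikes: they are no part of the job. Of the things like the tape, leave any that is pink or red; of the rest the smaller one is meant.

How it is judged:
By the outcome, as a careful person would: the job done as asked, in the order asked, and still so for the second after the job is handed in, with the robot touching nothing.
It also fails if it takes over 96 s, if anything falls off the work surface, if the arm or the gripper's body presses on something with over 40 N, if the wrist force passes 120 N, or if a joint passes its speed limit or range.

## Working session

There is one attempt and no reset: what is moved stays moved. The work goes in short steps, Python scripts to look and compute and a tool call to move; the robot and the scene stay as the last step left them, time stands still between calls to the robot, and variables do not carry over. Pictures are saved under pics/ and viewed, and the job is handed in when it is done.

Besides the shell and the picture viewer there is one more tool, called after "Emit:" by a JSON object that holds its "api" and its "payload". servo_tool: Moves the arm, as the interface text tells. Its arguments: {"type":"object","properties":{"rows":{"type":"array"},"force":{"type":"number"}},"required":["rows"]}

```bash
ls; mkdir -p pics
cat > h.py <<'E'
import numpy as np, cv2
from bench import robot
def snap(n,fn):
    im,d=robot.snapshot(n); c=robot.calibration(n)
    cv2.imwrite(f'pics/{fn}.png',im[:,:,::-1]); np.savez(f'pics/{fn}.npz',im=im,d=d,K=c['camera_matrix'],r=c['rvec'],t=c['tvec'])
    return im,d,c
def load(fn):
    z=np.load(f'pics/{fn}.npz'); return z
def cloud(z):
    K=z['K'];R=cv2.Rodrigues(z['r'])[0];t=z['t'].ravel();d=z['d']
    v,u=np.mgrid[:d.shape[0],:d.shape[1]]
    p=np.stack([(u-K[0,2])/K[0,0]*d,(v-K[1,2])/K[1,1]*d,d],-1)
    P=(p-t)@R
    P[d==0]=np.nan
    return P
E
python3 - <<'E'
from h import *
s=robot.get_state();print(s, robot.tip_extent)
snap('top','t0');snap('side','s0')
E
```

```text
pics
{'t': 0.0, 'qpos': array([ 1.02066410e+00,  1.81523696e-01,  1.60803090e+00,  3.47765071e-05,
        1.35379851e+00, -2.06315898e-01]), 'qd': array([-4.31114895e-04, -3.54876351e-05,  8.62524369e-04, -4.16217100e-04,
       -1.15452506e-03, -7.62142572e-04]), 'joint_efforts': array([ 1.16657997e-03, -4.44850838e+01, -3.51349247e+01, -5.41169311e-05,
        9.01473948e-03,  1.44376151e-05]), 'tool_pos': array([0.19350532, 0.54086745, 0.23068285]), 'ee_rot': array([ 2.56816491e+00,  1.80829830e+00, -2.55979992e-03]), 'force': array([ 0.81237133,  0.26685954, -0.17131113]), 'wrist_torque': array([-0.04518035,  0.01990393,  0.01483717]), 'opening': 0.08529518457303316} 0.022
```

View pics/t0.png

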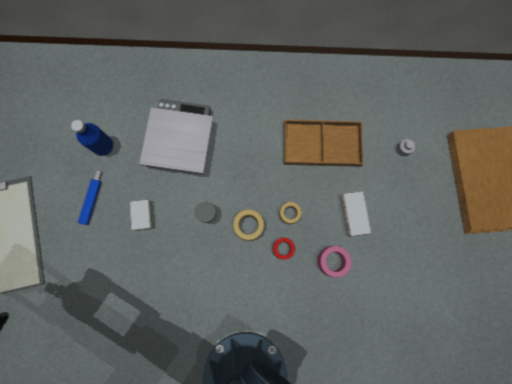

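View pics/s0.png

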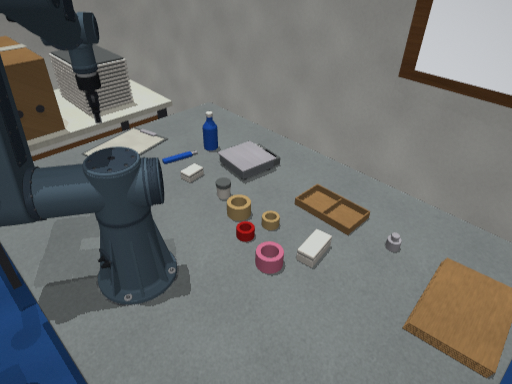

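The top view shows the bottle (92,138), scale (178,138), tray (323,143), weight (406,147), tub (205,212), tan rings (249,225 large; 290,212 small), red and pink rings, long box (356,213), small box (140,215) and cutter (90,200). Next I measure them with depth.

Run:
```python
from h import *
z=load('t0');P=cloud(z);im=z['im']
Z=P[...,2]
print(np.nanmedian(Z[100:300,300:]))
m=((Z>0.012)&(Z<0.3)).astype(np.uint8); m[:55]=0;
n,l,st,c=cv2.connectedComponentsWithStats(m,connectivity=4)
for i in range(1,n):
    if st[i,4]<40: continue
    q=P[l==i]; top=np.nanpercentile(q[:,2],95); k=(l==i)&(Z>top-0.008)
    a=P[k][:,:2]; (cx,cy),(w,h),an=cv2.minAreaRect((a*1000).astype(np.float32))
    print(i,c[i].round(),'px',st[i,4],'top %.3f'%top,'rect',round(cx),round(cy),round(w),round(h),round(an,1),'mean',a.mean(0).round(3),'col',np.median(im[k],0))
```

```text
0.0007102361176623095
1 [177. 136.] px 4287 top 0.058 rect 632 211 181 170 83.2 mean [0.63  0.211] col [159. 159. 164.]
2 [324. 141.] px 809 top 0.032 rect 648 -212 132 231 0.2 mean [ 0.648 -0.211] col [105.  80.  52.]
3 [ 92. 137.] px 879 top 0.170 rect 623 436 28 28 49.2 mean [0.623 0.434] col [164.  168.5 171. ]
4 [484. 176.] px 5484 top 0.026 rect 556 -702 307 186 4.1 mean [ 0.561 -0.69 ] col [130.  95.  54.]
6 [405. 147.] px 218 top 0.054 rect 639 -455 24 24 9.3 mean [ 0.639 -0.454] col [142. 141. 146.]
15 [ 88. 202.] px 426 top 0.018 rect 455 454 29 129 78.7 mean [0.454 0.454] col [ 26.  70. 163.]
21 [355. 214.] px 1006 top 0.049 rect 438 -298 120 58 9.0 mean [ 0.437 -0.297] col [169. 173. 176.]
23 [140. 215.] px 597 top 0.039 rect 420 302 80 52 7.7 mean [0.419 0.302] col [169. 173. 177.]
24 [205. 212.] px 348 top 0.066 rect 429 119 52 54 0.9 mean [0.428 0.12 ] col [93. 99. 98.]
25 [290. 212.] px 261 top 0.041 rect 436 -114 56 57 2.3 mean [ 0.436 -0.114] col [158. 139.  93.]
26 [248. 224.] px 493 top 0.056 rect 399 2 82 82 2.0 mean [0.397 0.003] col [163. 147.  97.]
27 [283. 248.] px 253 top 0.041 rect 335 -97 57 58 1.1 mean [ 0.336 -0.096] col [154.  37.  36.]
28 [334. 261.] px 610 top 0.056 rect 305 -234 80 83 0.6 mean [ 0.304 -0.234] col [164. 101. 129.]
29 [  3. 318.] px 94 top 0.298 rect 173 471 21 9 4.4 mean [0.175 0.471] col [10.5 13.  12.5]
31 [241. 359.] px 2420 top 0.240 rect 89 -17 54 125 7.9 mean [ 0.086 -0.028] col [19. 23. 27.]
```

```bash
cat > plan.py <<'E'
import sys; from h import *
from scipy.spatial.transform import Rotation as Ro
# args x y z angle_deg
x,y,z,a=map(float,sys.argv[1:5]); s=robot.get_state()
R=Ro.from_rotvec(s['ee_rot']).as_matrix(); cur=np.degrees(np.arctan2(R[1,0],R[0,0]))
d=np.array([x,y,z])-s['tool_pos']
al=np.radians(a); Rt=np.array([[np.cos(al),np.sin(al),0],[np.sin(al),-np.cos(al),0],[0,0,-1.]])
print('t',round(s['t'],2),'pos',s['tool_pos'].round(4),'ang',round(cur,1),'tilt',R[:,2].round(3),'open',round(s['opening'],4),'F',s['force'].round(1),'q',s['qpos'].round(2),'tip',robot.tip_extent)
print('shift first (cur frame) cm',(R.T@d*100).round(2),' yaw deg',round((cur-a+180)%360-180,1),' |after yaw shift cm',(Rt.T@d*100).round(2))
E
python3 plan.py .438 -.298 .15 -81
```

```text
t 0.1 pos [0.1935 0.5409 0.2308] ang 70.3 tilt [-0.001 -0.001 -1.   ] open 0.0856 F [-0.6 -0.1  0.1] q [ 1.02  0.18  1.61  0.    1.35 -0.21] tip 0.022
shift first (cur frame) cm [-70.73  51.3    8.17]  yaw deg 151.3  |after yaw shift cm [ 86.68 -11.02   8.08]
```

Emit:
{"api": "servo_tool", "payload": {"rows": [{"fingers": 100, "yaw": 10}, {"yaw": 10, "fingers": 100}, {"yaw": 10, "fingers": 100}, {"yaw": 10, "fingers": 100}, {"yaw": 10, "fingers": 100}, {"yaw": 10, "fingers": 100}, {"yaw": 10, "fingers": 100}, {"yaw": 10, "fingers": 100}, {"yaw": 10, "fingers": 100}, {"yaw": 10, "fingers": 100}], "force": 40}}

```text
invalid input
```

Emit:
{"api": "servo_tool", "payload": {"rows": [{"yaw": 10, "fingers": 100}, {"yaw": 10, "fingers": 100}, {"yaw": 10, "fingers": 100}, {"yaw": 10, "fingers": 100}, {"yaw": 10, "fingers": 100}, {"yaw": 1.3, "fingers": 100}, {"fingers": 100, "dx": 5.4, "dy": -0.7, "dz": 0.5}, {"fingers": 100, "dx": 5.4, "dy": -0.7, "dz": 0.5}, {"fingers": 100, "dx": 5.4, "dy": -0.7, "dz": 0.5}, {"fingers": 100, "dx": 5.4, "dy": -0.7, "dz": 0.5}]}}

```text
invalid input
```

Emit:
{"api": "servo_tool", "payload": {"rows": [{"fingers": 100, "dx": 5.4, "dy": -0.7, "dz": 0.5}, {"fingers": 100, "dx": 5.4, "dy": -0.7, "dz": 0.5}, {"fingers": 100, "dx": 5.4, "dy": -0.7, "dz": 0.5}, {"fingers": 100, "dx": 5.4, "dy": -0.7, "dz": 0.5}, {"fingers": 100, "dx": 5.4, "dy": -0.7, "dz": 0.5}, {"fingers": 100, "dx": 5.4, "dy": -0.7, "dz": 0.5}, {"fingers": 100, "dx": 5.4, "dy": -0.7, "dz": 0.5}, {"fingers": 100, "dx": 5.4, "dy": -0.7, "dz": 0.5}, {"fingers": 100, "dx": 5.4, "dy": -0.7, "dz": 0.5}, {"fingers": 100, "dx": 5.4, "dy": -0.7, "dz": 0.5}]}}

```text
invalid input
```

```bash
python3 plan.py .438 -.298 .15 -81; python3 -c "
from h import *
snap('wrist','w1')"
```

```text
t 0.1 pos [0.1935 0.5409 0.2308] ang 70.3 tilt [-0.001 -0.001 -1.   ] open 0.0856 F [-0.6 -0.1  0.1] q [ 1.02  0.18  1.61  0.    1.35 -0.21] tip 0.022
shift first (cur frame) cm [-70.73  51.3    8.17]  yaw deg 151.3  |after yaw shift cm [ 86.68 -11.02   8.08]
```

View pics/w1.png

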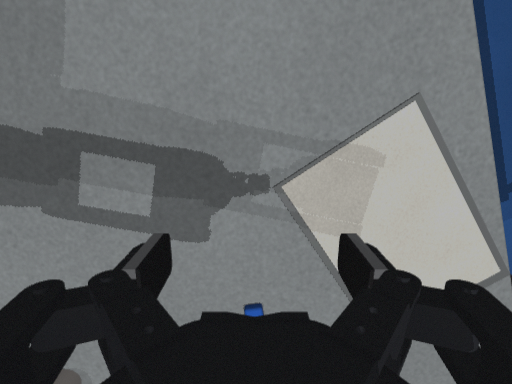

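All moves were refused: every row probably needs all five keys. The wrist picture shows only clipboard and shadow at the start pose.

Emit:
{"api": "servo_tool", "payload": {"rows": [{"fingers": 100, "dx": 0, "dy": 0, "dz": 0, "yaw": 10}, {"fingers": 100, "dx": 0, "dy": 0, "dz": 0, "yaw": 10}, {"fingers": 100, "dx": 0, "dy": 0, "dz": 0, "yaw": 10}, {"fingers": 100, "dx": 0, "dy": 0, "dz": 0, "yaw": 10}, {"fingers": 100, "dx": 0, "dy": 0, "dz": 0, "yaw": 10}, {"fingers": 100, "dx": 0, "dy": 0, "dz": 0, "yaw": 10}, {"fingers": 100, "dx": 0, "dy": 0, "dz": 0, "yaw": 10}, {"fingers": 100, "dx": 0, "dy": 0, "dz": 0, "yaw": 10}, {"fingers": 100, "dx": 0, "dy": 0, "dz": 0, "yaw": 10}, {"fingers": 100, "dx": 0, "dy": 0, "dz": 0, "yaw": 10}], "force": 40}}

```text
t: 1.4
tool_pos: [0.1937, 0.5411, 0.2312]
ee_rot: [3.034, -0.814, -0.0]
force: [-0.9, 0.6, -1.2]
opening: 0.0856
```

Emit:
{"api": "servo_tool", "payload": {"rows": [{"fingers": 100, "dx": 0, "dy": 0, "dz": 0, "yaw": 10}, {"fingers": 100, "dx": 0, "dy": 0, "dz": 0, "yaw": 10}, {"fingers": 100, "dx": 0, "dy": 0, "dz": 0, "yaw": 10}, {"fingers": 100, "dx": 0, "dy": 0, "dz": 0, "yaw": 10}, {"fingers": 100, "dx": 0, "dy": 0, "dz": 0, "yaw": 10}, {"fingers": 100, "dx": 0, "dy": 0, "dz": 0, "yaw": 1.3}, {"fingers": 100, "dx": 5.4, "dy": -0.7, "dz": 0.5, "yaw": 0}, {"fingers": 100, "dx": 5.4, "dy": -0.7, "dz": 0.5, "yaw": 0}, {"fingers": 100, "dx": 5.4, "dy": -0.7, "dz": 0.5, "yaw": 0}, {"fingers": 100, "dx": 5.4, "dy": -0.7, "dz": 0.5, "yaw": 0}]}}

```text
t: 2.65
tool_pos: [0.2554, 0.3309, 0.2114]
ee_rot: [-2.393, 2.035, -0.001]
force: [0.3, -1.0, 0.6]
opening: 0.0855
```

Emit:
{"api": "servo_tool", "payload": {"rows": [{"fingers": 100, "dx": 5.4, "dy": -0.7, "dz": 0.5, "yaw": 0}, {"fingers": 100, "dx": 5.4, "dy": -0.7, "dz": 0.5, "yaw": 0}, {"fingers": 100, "dx": 5.4, "dy": -0.7, "dz": 0.5, "yaw": 0}, {"fingers": 100, "dx": 5.4, "dy": -0.7, "dz": 0.5, "yaw": 0}, {"fingers": 100, "dx": 5.4, "dy": -0.7, "dz": 0.5, "yaw": 0}, {"fingers": 100, "dx": 5.4, "dy": -0.7, "dz": 0.5, "yaw": 0}, {"fingers": 100, "dx": 5.4, "dy": -0.7, "dz": 0.5, "yaw": 0}, {"fingers": 100, "dx": 5.4, "dy": -0.7, "dz": 0.5, "yaw": 0}, {"fingers": 100, "dx": 5.4, "dy": -0.7, "dz": 0.5, "yaw": 0}, {"fingers": 100, "dx": 0, "dy": 0, "dz": 0, "yaw": 0}]}}

```text
t: 3.9
tool_pos: [0.394, -0.141, 0.1664]
ee_rot: [2.387, -2.042, 0.0]
force: [-0.6, 0.6, 0.4]
opening: 0.0854
```

```bash
python3 plan.py .438 -.298 .15 -81; python3 -c "
from h import *
snap('wrist','w2')"
```

```text
t 3.9 pos [ 0.394  -0.141   0.1664] ang -81.1 tilt [-0. -0. -1.] open 0.0854 F [-0.6  0.6  0.4] q [-0.63 -0.11  2.05 -0.    1.2   0.79] tip 0.022
shift first (cur frame) cm [16.2  -1.92  1.65]  yaw deg -0.1  |after yaw shift cm [16.2  -1.89  1.64]
```

View pics/w2.png

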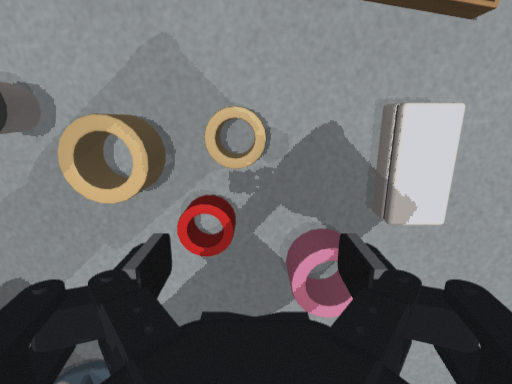

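Wrist view: long box right (430,160), target tape ring (235,138), red ring (207,225), pink (325,270). I use it to cross-check the top-camera numbers.

Run:
```python
from h import *
z=load('w2');P=cloud(z);Z=P[...,2]
for nm,(u0,u1,v0,v1),lo,hi in [('long',(370,480,90,235),.038,.056),('tape',(195,275,95,175),.03,.046),('red',(170,240,185,262),.03,.046)]:
    k=np.zeros(Z.shape,bool);k[v0:v1,u0:u1]=1;k&=(Z>lo)&(Z<hi);a=(P[k][:,:2]*1000).astype(np.float32)
    print(nm,cv2.minAreaRect(a),np.median(Z[k]))
```

```text
long ((437.2949523925781, -296.79071044921875), (118.81478881835938, 58.35397720336914), 9.206805229187012) 0.04576991409276906
tape ((435.4661865234375, -112.56364440917969), (58.363372802734375, 58.8344841003418), 54.49257278442383) 0.03813781520460627
red ((336.3686828613281, -94.97904968261719), (58.7327766418457, 58.97740936279297), 45.6148796081543) 0.038071615505781406
```

Emit:
{"api": "servo_tool", "payload": {"rows": [{"fingers": 100, "dx": 5.4, "dy": -0.67, "dz": 0.5, "yaw": 0}, {"fingers": 100, "dx": 5.4, "dy": -0.67, "dz": 0.6, "yaw": 0}, {"fingers": 100, "dx": 5.3, "dy": -0.5, "dz": 0.6, "yaw": 0}, {"fingers": 100, "dx": 0, "dy": 0, "dz": 4, "yaw": 0}, {"fingers": 100, "dx": 0, "dy": 0, "dz": 3, "yaw": 0}, {"fingers": 100, "dx": 0, "dy": 0, "dz": 0, "yaw": 0}, {"fingers": 100, "dx": 0, "dy": 0, "dz": 0, "yaw": 0}]}}

```text
t: 4.82
tool_pos: [0.4376, -0.2936, 0.0809]
ee_rot: [2.391, -2.038, 0.002]
force: [0.5, 0.5, 0.1]
opening: 0.0854
```

```bash
python3 plan.py .437 -.297 .032 -81;python3 -c "
from h import *
snap('wrist','w3')"
```

```text
t 4.83 pos [ 0.4376 -0.2936  0.0809] ang -80.9 tilt [ 0.001 -0.001 -1.   ] open 0.0854 F [0.5 0.5 0.1] q [-0.82  0.27  1.84  0.    1.03  0.6 ] tip 0.022
shift first (cur frame) cm [0.32 0.12 4.89]  yaw deg 0.1  |after yaw shift cm [0.33 0.12 4.89]
```

View pics/w3.png

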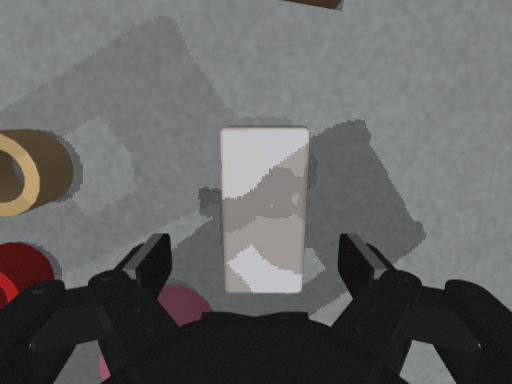

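The box (265,210) lies centred between the fingers; I descend and grip.

Emit:
{"api": "servo_tool", "payload": {"rows": [{"fingers": 100, "dx": 0.3, "dy": 0.1, "dz": 2.6, "yaw": 0}, {"fingers": 100, "dx": 0, "dy": 0, "dz": 2.5, "yaw": 0}, {"fingers": 100, "dx": 0, "dy": 0, "dz": 0, "yaw": 0}, {"fingers": 40, "dx": 0, "dy": 0, "dz": 0, "yaw": 0}, {"fingers": 40, "dx": 0, "dy": 0, "dz": 0, "yaw": 0}, {"fingers": 40, "dx": 0, "dy": 0, "dz": 0, "yaw": 0}, {"fingers": 40, "dx": 0, "dy": 0, "dz": 0, "yaw": 0}, {"fingers": 40, "dx": 0, "dy": 0, "dz": 0, "yaw": 0}], "force": 40}}

```text
t: 5.88
tool_pos: [0.4377, -0.2985, 0.0309]
ee_rot: [2.389, -2.04, 0.007]
force: [-0.8, -0.4, 6.0]
opening: 0.0567
```

```bash
python3 plan.py .632 .211 .15 -6.8
```

```text
t 5.88 pos [ 0.4377 -0.2985  0.0309] ang -81.0 tilt [ 0.003 -0.003 -1.   ] open 0.0567 F [-0.8 -0.4  6. ] q [-0.82  0.36  1.85 -0.    0.93  0.59] tip 0.022
shift first (cur frame) cm [-47.23 -27.2  -12.02]  yaw deg -74.2  |after yaw shift cm [ 13.26 -52.89 -11.91]
```

Emit:
{"api": "servo_tool", "payload": {"rows": [{"fingers": 40, "dx": 0, "dy": 0, "dz": -2, "yaw": 0}, {"fingers": 40, "dx": 0, "dy": 0, "dz": -4, "yaw": 0}, {"fingers": 40, "dx": 0, "dy": 0, "dz": -4, "yaw": -4}, {"fingers": 40, "dx": 0, "dy": 0, "dz": -2, "yaw": -10}, {"fingers": 40, "dx": 0, "dy": 0, "dz": 0, "yaw": -10}, {"fingers": 40, "dx": 0, "dy": 0, "dz": 0, "yaw": -10}, {"fingers": 40, "dx": 0, "dy": 0, "dz": 0, "yaw": -10}, {"fingers": 40, "dx": 0, "dy": 0, "dz": 0, "yaw": -10}, {"fingers": 40, "dx": 0, "dy": 0, "dz": 0, "yaw": -10}, {"fingers": 40, "dx": 0, "dy": 0, "dz": 0, "yaw": -10}]}}

```text
t: 7.12
tool_pos: [0.4363, -0.2969, 0.1492]
ee_rot: [3.136, -0.182, 0.001]
force: [-0.8, -0.2, -3.1]
opening: 0.0572
```

Emit:
{"api": "servo_tool", "payload": {"rows": [{"fingers": 40, "dx": 1.2, "dy": -4.8, "dz": 0, "yaw": 0}, {"fingers": 40, "dx": 1.2, "dy": -4.8, "dz": 0, "yaw": 0}, {"fingers": 40, "dx": 1.2, "dy": -4.8, "dz": 0, "yaw": 0}, {"fingers": 40, "dx": 1.2, "dy": -4.8, "dz": 0, "yaw": 0}, {"fingers": 40, "dx": 1.2, "dy": -4.8, "dz": 0, "yaw": 0}, {"fingers": 40, "dx": 1.2, "dy": -4.8, "dz": 0, "yaw": 0}, {"fingers": 40, "dx": 1.2, "dy": -4.8, "dz": 0, "yaw": 0}, {"fingers": 40, "dx": 1.2, "dy": -4.8, "dz": 0, "yaw": 0}, {"fingers": 40, "dx": 1.2, "dy": -4.8, "dz": 0, "yaw": 0}, {"fingers": 40, "dx": 1.2, "dy": -4.8, "dz": 0, "yaw": 0}]}}

```text
t: 8.38
tool_pos: [0.6143, 0.1665, 0.1492]
ee_rot: [3.136, -0.191, 0.001]
force: [0.8, -0.5, -2.4]
opening: 0.057
```

Emit:
{"api": "servo_tool", "payload": {"rows": [{"fingers": 40, "dx": 0.6, "dy": -2.4, "dz": 0, "yaw": 0}, {"fingers": 40, "dx": 0, "dy": 0, "dz": 0, "yaw": 0}, {"fingers": 40, "dx": 0, "dy": 0, "dz": 0, "yaw": 0}]}}

```text
t: 8.75
tool_pos: [0.6224, 0.1874, 0.1486]
ee_rot: [3.135, -0.191, -0.001]
force: [-0.4, -1.1, -1.9]
opening: 0.0566
```

```bash
python3 plan.py .632 .211 .09 -6.8;python3 -c "
from h import *
snap('wrist','w4');snap('top','t4')"
```

```text
t 8.75 pos [0.6224 0.1874 0.1486] ang -7.0 tilt [-0.001 -0.    -1.   ] open 0.0566 F [-0.4 -1.1 -1.9] q [ 0.11  0.42  1.48 -0.    1.25  0.23] tip 0.022
shift first (cur frame) cm [ 0.67 -2.46  5.86]  yaw deg -0.2  |after yaw shift cm [ 0.67 -2.46  5.86]
```

View pics/w4.png

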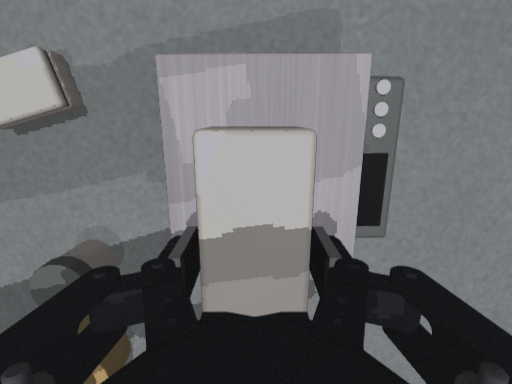

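Box held level over the pan; pan and strip are visible to the right. I refine the scale pose from this view.

Run:
```python
from h import *
z=load('w4');P=cloud(z);Z=P[...,2]
k=(Z>.048)&(Z<.064);k[240:]=0
n,l,st,c=cv2.connectedComponentsWithStats(k.astype(np.uint8));i=1+np.argmax(st[1:,4]);k=l==i
print(st[i],np.median(Z[k]))
q=P[...,:2]*1000
def line(p): 
    f=cv2.fitLine(p.astype(np.float32),cv2.DIST_HUBER,0,.01,.01).ravel(); return np.degrees(np.arctan2(f[1],f[0])),f[2:]
rows=range(75,230,3)
L=np.array([q[v,np.where(k[v])[0][0]] for v in rows]);Rr=np.array([q[v,np.where(k[v])[0][-1]] for v in rows])
T=np.array([q[np.where(k[:,u])[0][0],u] for u in range(170,360,4)])
for nm,p in(('near',L),('far',Rr),('+y',T)): print(nm,line(p))
# held box top
kb=(Z>.155)&(Z<.175);kb[310:]=0
print('box',np.median(Z[kb]),cv2.minAreaRect((P[kb][:,:2]*1000).astype(np.float32)))
# top cam
for f in('t0',):
    z=load(f);P=cloud(z);Z=P[...,2];k=(Z>.048)&(Z<.068);k[:, :120]=0;k[:,240:]=0;k[180:]=0
    q=P[...,:2]*1000
    k=cv2.morphologyEx(k.astype(np.uint8),cv2.MORPH_OPEN,np.ones((3,3)))>0
    c=max(cv2.findContours(k.astype(np.uint8),0,1)[0],key=cv2.contourArea)[:,0]
    p=q[c[:,1],c[:,0]]
    ctr=np.array([632,211]);a=np.radians(-6.8);ex=np.array([np.cos(a),np.sin(a)]);ey=np.array([-ex[1],ex[0]])
    r=p-ctr;X=r@ex;Y=r@ey
    for nm,s in(('near',(X<-80)&(abs(Y)<75)),('far',(X>80)&(abs(Y)<75)),('+y',(Y>85)&(abs(X)<70)),('-y',(Y<-85)&(abs(X)<70))): print(nm,s.sum(),line(p[s]))
```

```text
[  155    52   218   188 23562] 0.05650121100697048
near (np.float32(83.16067), array([549.80383, 232.32983], dtype=float32))
far (np.float32(83.16745), array([716.6691 , 211.63228], dtype=float32))
+y (np.float32(-6.9809275), array([630.6372, 300.4681], dtype=float32))
box 0.1640408564683793 ((623.3987426757812, 199.3555450439453), (96.68826293945312, 84.56304931640625), 82.79254913330078)
near 54 (np.float32(82.74668), array([547.1938 , 210.76463], dtype=float32))
far 49 (np.float32(83.6556), array([713.9304 , 197.62543], dtype=float32))
+y 47 (np.float32(-6.8546877), array([642.0187, 299.148 ], dtype=float32))
-y 47 (np.float32(-7.013257), array([619.80505, 123.24206], dtype=float32))
```

Emit:
{"api": "servo_tool", "payload": {"rows": [{"fingers": 40, "dx": 0.65, "dy": -2.4, "dz": 0, "yaw": -0.2}, {"fingers": 40, "dx": 0, "dy": 0, "dz": 2.5, "yaw": 0}, {"fingers": 40, "dx": 0, "dy": 0, "dz": 2, "yaw": 0}, {"fingers": 40, "dx": 0, "dy": 0, "dz": 1, "yaw": 0}, {"fingers": 40, "dx": 0, "dy": 0, "dz": 0, "yaw": 0}, {"fingers": 40, "dx": 0, "dy": 0, "dz": 0, "yaw": 0}]}}

```text
t: 9.6
tool_pos: [0.6329, 0.2108, 0.0945]
ee_rot: [-3.136, 0.187, -0.002]
force: [0.2, -0.1, -2.6]
opening: 0.057
```

```bash
python3 plan.py .632 .2105 .088 -6.85
```

```text
t 9.6 pos [0.6329 0.2108 0.0945] ang -6.8 tilt [ 0.001  0.    -1.   ] open 0.057 F [ 0.2 -0.1 -2.6] q [ 0.14  0.52  1.46 -0.    1.16  0.26] tip 0.022
shift first (cur frame) cm [-0.08  0.04  0.65]  yaw deg 0.0  |after yaw shift cm [-0.08  0.04  0.65]
```

Emit:
{"api": "servo_tool", "payload": {"rows": [{"fingers": 40, "dx": -0.05, "dy": 0, "dz": 0.5, "yaw": 0}, {"fingers": 40, "dx": 0, "dy": 0, "dz": 0.2, "yaw": 0}, {"fingers": 40, "dx": 0, "dy": 0, "dz": 0, "yaw": 0}, {"fingers": 40, "dx": 0, "dy": 0, "dz": 0, "yaw": 0}]}}

```text
t: 10.1
tool_pos: [0.6318, 0.211, 0.0871]
ee_rot: [-3.136, 0.186, -0.001]
force: [-1.6, -1.4, 1.3]
opening: 0.0566
```

Emit:
{"api": "servo_tool", "payload": {"rows": [{"fingers": 75, "dx": 0, "dy": 0, "dz": 0, "yaw": 0}, {"fingers": 90, "dx": 0, "dy": 0, "dz": 0, "yaw": 0}, {"fingers": 95, "dx": 0, "dy": 0, "dz": 0, "yaw": 0}, {"fingers": 95, "dx": 0, "dy": 0, "dz": 0, "yaw": 0}, {"fingers": 95, "dx": 0, "dy": 0, "dz": -3, "yaw": 0}, {"fingers": 95, "dx": 0, "dy": 0, "dz": -4, "yaw": 0}, {"fingers": 95, "dx": 0, "dy": 0, "dz": -1, "yaw": 0}, {"fingers": 95, "dx": 0, "dy": 0, "dz": 0, "yaw": 0}]}}

```text
t: 11.1
tool_pos: [0.632, 0.211, 0.1671]
ee_rot: [-3.136, 0.186, -0.002]
force: [0.3, 0.1, -0.4]
opening: 0.0815
```

```bash
python3 plan.py .42 .302 .15 -82.3;python3 -c "
from h import *
snap('wrist','w5')
z=load('w5');P=cloud(z);Z=P[...,2]
kb=(Z>.095)&(Z<.11);kb[300:]=0
print('box',np.median(Z[kb]),cv2.minAreaRect((P[kb][:,:2]*1000).astype(np.float32)))"
```

```text
t 11.1 pos [0.632  0.211  0.1671] ang -6.8 tilt [ 0.001  0.    -1.   ] open 0.0815 F [ 0.3  0.1 -0.4] q [ 0.14  0.44  1.42 -0.    1.29  0.26] tip 0.022
shift first (cur frame) cm [-22.13  -6.52   1.68]  yaw deg 75.5  |after yaw shift cm [-11.86  19.79   1.71]
box 0.10094026554813489 ((630.2594604492188, 212.1904754638672), (118.88185119628906, 58.16283416748047), 83.27896881103516)
```

View pics/w5.png

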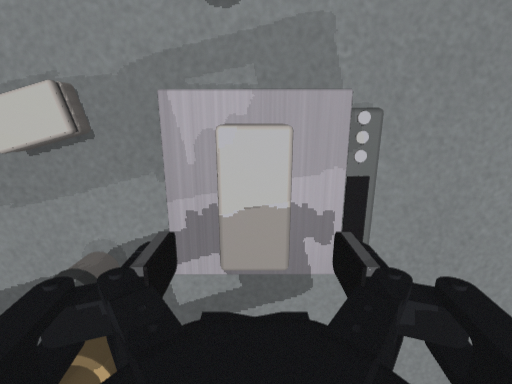

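Box on the pan (255,197), parallel to it. Check pan rectangle in the same view.

```bash
python3 -c "
from h import *
z=load('w5');P=cloud(z);Z=P[...,2]
kb=(Z>.05)&(Z<.062);kb[285:]=0
kb=cv2.morphologyEx(kb.astype(np.uint8),cv2.MORPH_OPEN,np.ones((3,3)))>0
n,l,st,c=cv2.connectedComponentsWithStats(kb.astype(np.uint8));i=1+np.argmax(st[1:,4]);kb=l==i
print(cv2.minAreaRect((P[kb][:,:2]*1000).astype(np.float32)),st[i])
k=(Z>.03)&(Z<.045);k[:,:100]=0;k[90:200]&=True
k[:60]=0;k[160:]=0;k[:,150:]=0;
k=(Z>.03)&(Z<.048);k[170:]=0;k[:,120:]=0
print('small',cv2.minAreaRect((P[k][:,:2]*1000).astype(np.float32)))"
```

```text
((630.6290283203125, 210.92465209960938), (178.597900390625, 170.37696838378906), 83.21348571777344) [  157    89   196   185 22180]
small ((420.5245056152344, 302.5379333496094), (79.46442413330078, 52.06119918823242), 8.1450834274292)
```

Emit:
{"api": "servo_tool", "payload": {"rows": [{"fingers": 100, "dx": 0, "dy": 0, "dz": 0, "yaw": 10}, {"fingers": 100, "dx": 0, "dy": 0, "dz": 0, "yaw": 10}, {"fingers": 100, "dx": 0, "dy": 0, "dz": 0, "yaw": 10}, {"fingers": 100, "dx": 0, "dy": 0, "dz": 0, "yaw": 10}, {"fingers": 100, "dx": 0, "dy": 0, "dz": 0, "yaw": 10}, {"fingers": 100, "dx": 0, "dy": 0, "dz": 0, "yaw": 10}, {"fingers": 100, "dx": 0, "dy": 0, "dz": 0, "yaw": 10}, {"fingers": 100, "dx": 0, "dy": 0, "dz": 0, "yaw": 5}, {"fingers": 100, "dx": -2.9, "dy": 4.9, "dz": 0, "yaw": 0}, {"fingers": 100, "dx": -2.9, "dy": 4.9, "dz": 0, "yaw": 0}]}}

```text
t: 12.4
tool_pos: [0.5241, 0.2541, 0.1638]
ee_rot: [2.371, -2.056, -0.004]
force: [-0.5, 0.4, 0.3]
opening: 0.0853
```

Emit:
{"api": "servo_tool", "payload": {"rows": [{"fingers": 100, "dx": -2.9, "dy": 4.9, "dz": 0, "yaw": 0}, {"fingers": 100, "dx": -2.9, "dy": 4.9, "dz": 3, "yaw": 0}, {"fingers": 100, "dx": 0, "dy": 0, "dz": 4, "yaw": 0}, {"fingers": 100, "dx": 0, "dy": 0, "dz": 1, "yaw": 0}, {"fingers": 100, "dx": 0, "dy": 0, "dz": 0, "yaw": 0}, {"fingers": 100, "dx": 0, "dy": 0, "dz": 0, "yaw": 0}]}}

```text
t: 13.15
tool_pos: [0.4241, 0.2973, 0.0885]
ee_rot: [-2.372, 2.057, -0.001]
force: [-0.0, -0.5, -0.2]
opening: 0.0852
```

```bash
python3 plan.py .4205 .3025 .028 -82
```

```text
t 13.15 pos [0.4241 0.2973 0.0885] ang -81.9 tilt [ 0.002  0.001 -1.   ] open 0.0852 F [-0.  -0.5 -0.2] q [ 0.38  0.23  1.86 -0.    1.04  1.81] tip 0.022
shift first (cur frame) cm [-0.57  0.3   6.05]  yaw deg 0.1  |after yaw shift cm [-0.57  0.29  6.05]
```

Emit:
{"api": "servo_tool", "payload": {"rows": [{"fingers": 100, "dx": -0.55, "dy": 0.3, "dz": 2, "yaw": 0}, {"fingers": 100, "dx": 0, "dy": 0, "dz": 3, "yaw": 0}, {"fingers": 100, "dx": 0, "dy": 0, "dz": 1.1, "yaw": 0}, {"fingers": 100, "dx": 0, "dy": 0, "dz": 0, "yaw": 0}, {"fingers": 30, "dx": 0, "dy": 0, "dz": 0, "yaw": 0}, {"fingers": 30, "dx": 0, "dy": 0, "dz": 0, "yaw": 0}, {"fingers": 30, "dx": 0, "dy": 0, "dz": 0, "yaw": 0}, {"fingers": 30, "dx": 0, "dy": 0, "dz": 0, "yaw": 0}, {"fingers": 30, "dx": 0, "dy": 0, "dz": 0, "yaw": 0}], "force": 30}}

```text
t: 14.28
tool_pos: [0.4199, 0.3026, 0.0278]
ee_rot: [-2.373, 2.056, -0.002]
force: [-1.1, -0.9, 6.4]
opening: 0.051
```

```bash
python3 plan.py .632 .2115 .19 -6.8
```

```text
t 14.28 pos [0.4199 0.3026 0.0278] ang -81.8 tilt [ 0.002  0.001 -1.   ] open 0.051 F [-1.1 -0.9  6.4] q [ 0.39  0.34  1.88 -0.    0.92  1.82] tip 0.022
shift first (cur frame) cm [ 12.04 -19.73 -16.18]  yaw deg -75.0  |after yaw shift cm [ 22.14   6.53 -16.22]
```

Emit:
{"api": "servo_tool", "payload": {"rows": [{"fingers": 30, "dx": 0, "dy": 0, "dz": -2, "yaw": 0}, {"fingers": 30, "dx": 0, "dy": 0, "dz": -4, "yaw": 0}, {"fingers": 30, "dx": 0, "dy": 0, "dz": -4, "yaw": -5}, {"fingers": 30, "dx": 0, "dy": 0, "dz": -4, "yaw": -10}, {"fingers": 30, "dx": 0, "dy": 0, "dz": -1, "yaw": -10}, {"fingers": 30, "dx": 0, "dy": 0, "dz": 0, "yaw": -10}, {"fingers": 30, "dx": 0, "dy": 0, "dz": 0, "yaw": -10}, {"fingers": 30, "dx": 0, "dy": 0, "dz": 0, "yaw": -10}, {"fingers": 30, "dx": 0, "dy": 0, "dz": 0, "yaw": -10}, {"fingers": 30, "dx": 0, "dy": 0, "dz": 0, "yaw": -10}]}}

```text
t: 15.52
tool_pos: [0.4189, 0.3022, 0.1768]
ee_rot: [-3.136, 0.177, -0.001]
force: [-0.1, 0.3, -0.7]
opening: 0.0506
```

Emit:
{"api": "servo_tool", "payload": {"rows": [{"fingers": 30, "dx": 4.4, "dy": 1.3, "dz": 0, "yaw": 0}, {"fingers": 30, "dx": 4.4, "dy": 1.3, "dz": 0, "yaw": 0}, {"fingers": 30, "dx": 4.4, "dy": 1.3, "dz": 0, "yaw": 0}, {"fingers": 30, "dx": 4.4, "dy": 1.3, "dz": 0, "yaw": 0}, {"fingers": 30, "dx": 4.4, "dy": 1.3, "dz": 0, "yaw": 0}, {"fingers": 30, "dx": 0, "dy": 0, "dz": 0, "yaw": 0}, {"fingers": 30, "dx": 0, "dy": 0, "dz": 0, "yaw": 0}]}}

```text
t: 16.4
tool_pos: [0.629, 0.2117, 0.1761]
ee_rot: [-3.136, 0.187, 0.002]
force: [-0.7, -0.2, -1.3]
opening: 0.0509
```

```bash
python3 plan.py .632 .2115 .131 -6.8
```

```text
t 16.4 pos [0.629  0.2117 0.1761] ang -6.8 tilt [-0.001  0.    -1.   ] open 0.0509 F [-0.7 -0.2 -1.3] q [0.15 0.42 1.42 0.   1.3  0.26] tip 0.022
shift first (cur frame) cm [ 0.3  -0.02  4.51]  yaw deg -0.0  |after yaw shift cm [ 0.3  -0.02  4.51]
```

Emit:
{"api": "servo_tool", "payload": {"rows": [{"fingers": 30, "dx": 0.25, "dy": 0, "dz": 2, "yaw": 0}, {"fingers": 30, "dx": 0, "dy": 0, "dz": 1.5, "yaw": 0}, {"fingers": 30, "dx": 0, "dy": 0, "dz": 0.6, "yaw": 0}, {"fingers": 30, "dx": 0, "dy": 0, "dz": 0, "yaw": 0}, {"fingers": 30, "dx": 0, "dy": 0, "dz": 0.4, "yaw": 0}, {"fingers": 30, "dx": 0, "dy": 0, "dz": 0.15, "yaw": 0}, {"fingers": 30, "dx": 0, "dy": 0, "dz": 0, "yaw": 0}, {"fingers": 30, "dx": 0, "dy": 0, "dz": 0, "yaw": 0}]}}

```text
t: 17.4
tool_pos: [0.6323, 0.2113, 0.1302]
ee_rot: [-3.136, 0.186, -0.001]
force: [-0.4, 0.2, -0.9]
opening: 0.0505
```

```bash
python3 plan.py .632 .2115 .1298 -6.8
```

```text
t 17.4 pos [0.6323 0.2113 0.1302] ang -6.8 tilt [ 0.  0. -1.] open 0.0505 F [-0.4  0.2 -0.9] q [ 0.14  0.48  1.44 -0.    1.23  0.26] tip 0.022
shift first (cur frame) cm [-0.03 -0.01  0.04]  yaw deg -0.0  |after yaw shift cm [-0.03 -0.01  0.04]
```

Emit:
{"api": "servo_tool", "payload": {"rows": [{"fingers": 30, "dx": 0, "dy": 0, "dz": 0.08, "yaw": 0}, {"fingers": 30, "dx": 0, "dy": 0, "dz": 0, "yaw": 0}, {"fingers": 75, "dx": 0, "dy": 0, "dz": 0, "yaw": 0}, {"fingers": 90, "dx": 0, "dy": 0, "dz": 0, "yaw": 0}, {"fingers": 95, "dx": 0, "dy": 0, "dz": 0, "yaw": 0}, {"fingers": 95, "dx": 0, "dy": 0, "dz": 0, "yaw": 0}, {"fingers": 95, "dx": 0, "dy": 0, "dz": -3, "yaw": 0}, {"fingers": 95, "dx": 0, "dy": 0, "dz": -3, "yaw": 0}, {"fingers": 95, "dx": 0, "dy": 0, "dz": -1, "yaw": 0}, {"fingers": 95, "dx": 0, "dy": 0, "dz": 0, "yaw": 0}]}}

```text
t: 18.65
tool_pos: [0.6324, 0.2114, 0.1995]
ee_rot: [-3.136, 0.186, -0.002]
force: [-0.3, -0.7, 0.6]
opening: 0.081
```

```bash
python3 plan.py .429 .1195 .15 -82;python3 -c "
from h import *
snap('wrist','w6')
z=load('w6');P=cloud(z);Z=P[...,2]
for lo,hi in((.095,.11),(.13,.148)):
  kb=(Z>lo)&(Z<hi);kb[290:]=0
  kb=cv2.morphologyEx(kb.astype(np.uint8),cv2.MORPH_OPEN,np.ones((3,3)))>0
  print('box',np.median(Z[kb]),cv2.minAreaRect((P[kb][:,:2]*1000).astype(np.float32)))"
```

```text
t 18.65 pos [0.6324 0.2114 0.1995] ang -6.8 tilt [ 0.001  0.    -1.   ] open 0.081 F [-0.3 -0.7  0.6] q [0.14 0.41 1.39 0.   1.35 0.26] tip 0.022
shift first (cur frame) cm [-19.12  11.53   4.92]  yaw deg 75.2  |after yaw shift cm [ 6.27 21.43  4.95]
box 0.10100058402885012 ((630.2766723632812, 211.75531005859375), (119.4062728881836, 58.167781829833984), 83.17060089111328)
box 0.1371266858003586 ((631.1397094726562, 212.8518524169922), (79.288330078125, 52.08688735961914), 83.371337890625)
```

View pics/w6.png

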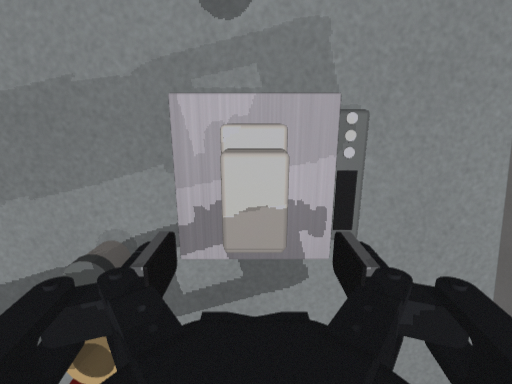

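Small box sits centred on the long box within about 1 mm, both parallel to the pan. Next the tub; no turn needed.

Emit:
{"api": "servo_tool", "payload": {"rows": [{"fingers": 100, "dx": -3.8, "dy": 2.3, "dz": 0, "yaw": 0}, {"fingers": 100, "dx": -3.8, "dy": 2.3, "dz": 0, "yaw": 0}, {"fingers": 100, "dx": -3.8, "dy": 2.3, "dz": 0, "yaw": 0}, {"fingers": 100, "dx": -3.8, "dy": 2.3, "dz": 2, "yaw": 0}, {"fingers": 100, "dx": -3.8, "dy": 2.3, "dz": 3, "yaw": 0}, {"fingers": 100, "dx": 0, "dy": 0, "dz": 2, "yaw": 0}, {"fingers": 100, "dx": 0, "dy": 0, "dz": 0, "yaw": 0}, {"fingers": 100, "dx": 0, "dy": 0, "dz": 0, "yaw": 0}]}}

```text
t: 19.7
tool_pos: [0.4305, 0.1197, 0.1295]
ee_rot: [3.136, -0.186, 0.0]
force: [0.2, -0.2, 0.8]
opening: 0.0857
```

```bash
python3 plan.py .429 .1195 .058 -6.8;python3 -c "
from h import *
snap('wrist','w7')
z=load('w7');P=cloud(z);Z=P[...,2]
kb=(Z>.058)&(Z<.07);kb[290:]=0
kb=cv2.morphologyEx(kb.astype(np.uint8),cv2.MORPH_OPEN,np.ones((3,3)))>0
n,l,st,c=cv2.connectedComponentsWithStats(kb.astype(np.uint8))
for i in range(1,n): print(st[i],np.median(Z[l==i]),cv2.minAreaRect((P[l==i][:,:2]*1000).astype(np.float32)))"
```

```text
t 19.7 pos [0.4305 0.1197 0.1295] ang -6.8 tilt [ 0. -0. -1.] open 0.0857 F [ 0.2 -0.2  0.8] q [ 0.    0.02  2.01 -0.    1.11  0.12] tip 0.022
shift first (cur frame) cm [-0.15  0.04  7.15]  yaw deg 0.0  |after yaw shift cm [-0.14  0.04  7.15]
[ 470    0   35  132 1402] 0.06483698133062687 ((601.0885620117188, 198.93878173828125), (86.35645294189453, 3.943253755569458), 83.82685852050781)
[ 218  169   71   68 3748] 0.064741092332787 ((428.94232177734375, 119.68730926513672), (55.03119659423828, 54.94532012939453), 28.906713485717773)
```

View pics/w7.png

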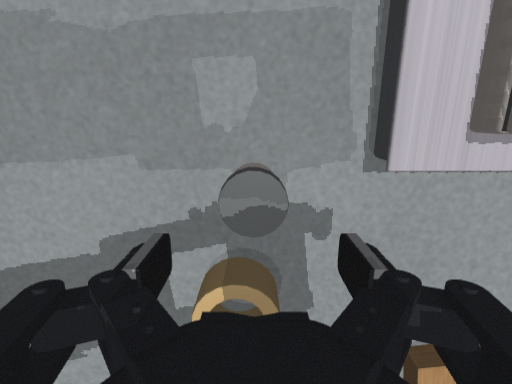

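Emit:
{"api": "servo_tool", "payload": {"rows": [{"fingers": 100, "dx": -0.15, "dy": 0, "dz": 2.5, "yaw": 0}, {"fingers": 100, "dx": 0, "dy": 0, "dz": 3.5, "yaw": 0}, {"fingers": 100, "dx": 0, "dy": 0, "dz": 1.1, "yaw": 0}, {"fingers": 100, "dx": 0, "dy": 0, "dz": 0, "yaw": 0}, {"fingers": 35, "dx": 0, "dy": 0, "dz": 0, "yaw": 0}, {"fingers": 35, "dx": 0, "dy": 0, "dz": 0, "yaw": 0}, {"fingers": 35, "dx": 0, "dy": 0, "dz": 0, "yaw": 0}, {"fingers": 35, "dx": 0, "dy": 0, "dz": 0, "yaw": 0}, {"fingers": 35, "dx": 0, "dy": 0, "dz": 0, "yaw": 0}], "force": 35}}

```text
t: 20.88
tool_pos: [0.4326, 0.1202, 0.0636]
ee_rot: [-3.135, 0.186, -0.012]
force: [-10.4, 0.3, 39.9]
opening: 0.0345
```

Emit:
{"api": "servo_tool", "payload": {"rows": [{"fingers": 35, "dx": 0, "dy": 0, "dz": -1.5, "yaw": 0}, {"fingers": 35, "dx": 0, "dy": 0, "dz": -3, "yaw": 0}, {"fingers": 35, "dx": 0, "dy": 0, "dz": -4, "yaw": 0}, {"fingers": 35, "dx": 0, "dy": 0, "dz": -3, "yaw": 0}, {"fingers": 35, "dx": 0, "dy": 0, "dz": 0, "yaw": 0}]}}

```text
t: 21.5
tool_pos: [0.4305, 0.1199, 0.1763]
ee_rot: [-3.136, 0.186, -0.01]
force: [-0.1, 0.0, 0.1]
opening: 0.0298
```

```bash
python3 plan.py .648 -.155 .17 -6.8; python3 -c "
from h import *
snap('wrist','w8')"
```

```text
t 21.5 pos [0.4305 0.1199 0.1763] ang -6.8 tilt [ 0.007  0.    -1.   ] open 0.0298 F [-0.1  0.   0.1] q [ 0.   -0.06  1.98 -0.    1.22  0.12] tip 0.022
shift first (cur frame) cm [24.84 24.72  0.78]  yaw deg 0.0  |after yaw shift cm [24.85 24.72  0.63]
```

View pics/w8.png

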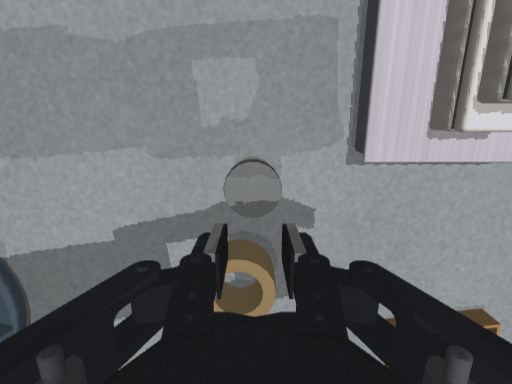

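The fingers slid over the lid's top (opening 0.030 with nothing held). The tub still stands at (253,190). Check its pose, then grip lower.

Emit:
{"api": "servo_tool", "payload": {"rows": [{"fingers": 100, "dx": 0, "dy": 0, "dz": 0, "yaw": 0}, {"fingers": 100, "dx": 0, "dy": 0, "dz": 0, "yaw": 0}, {"fingers": 100, "dx": 0, "dy": 0, "dz": 0, "yaw": 0}]}}

```text
t: 21.92
tool_pos: [0.4279, 0.1198, 0.1723]
ee_rot: [3.136, -0.186, -0.003]
force: [0.2, -0.1, 0.2]
opening: 0.0819
```

```bash
python3 -c "
from h import *
snap('wrist','w9')
z=load('w9');P=cloud(z);Z=P[...,2]
kb=(Z>.058)&(Z<.07);kb[290:]=0;kb[:,350:]=0
kb=cv2.morphologyEx(kb.astype(np.uint8),cv2.MORPH_OPEN,np.ones((3,3)))>0
n,l,st,c=cv2.connectedComponentsWithStats(kb.astype(np.uint8))
for i in range(1,n): print(st[i],np.median(Z[l==i]),cv2.minAreaRect((P[l==i][:,:2]*1000).astype(np.float32)))"; python3 plan.py .429 .1195 .046 -6.8
```

```text
[ 227  161   59   57 2668] 0.06455095298447 ((428.7233581542969, 119.76881408691406), (54.2447509765625, 54.66769790649414), 82.09265899658203)
t 21.98 pos [0.428  0.1198 0.1725] ang -6.8 tilt [-0.001 -0.    -1.   ] open 0.0851 F [0.2 0.3 0. ] q [ 0.   -0.05  1.98 -0.    1.22  0.12] tip 0.022
shift first (cur frame) cm [ 0.12  0.02 12.65]  yaw deg -0.0  |after yaw shift cm [ 0.1   0.02 12.65]
```

Emit:
{"api": "servo_tool", "payload": {"rows": [{"fingers": 100, "dx": 0.1, "dy": 0, "dz": 4, "yaw": 0}, {"fingers": 100, "dx": 0, "dy": 0, "dz": 4, "yaw": 0}, {"fingers": 100, "dx": 0, "dy": 0, "dz": 3, "yaw": 0}, {"fingers": 100, "dx": 0, "dy": 0, "dz": 1.8, "yaw": 0}, {"fingers": 100, "dx": 0, "dy": 0, "dz": 0, "yaw": 0}, {"fingers": 70, "dx": 0, "dy": 0, "dz": 0, "yaw": 0}, {"fingers": 60, "dx": 0, "dy": 0, "dz": 0, "yaw": 0}, {"fingers": 60, "dx": 0, "dy": 0, "dz": 0, "yaw": 0}, {"fingers": 60, "dx": 0, "dy": 0, "dz": 0, "yaw": 0}, {"fingers": 60, "dx": 0, "dy": 0, "dz": 0, "yaw": 0}], "force": 30}}

```text
t: 23.22
tool_pos: [0.4303, 0.1198, 0.0464]
ee_rot: [-3.136, 0.186, -0.003]
force: [-2.6, 0.3, 5.9]
opening: 0.0546
```

```bash
python3 plan.py .648 -.155 .17 -6.8; python3 -c "
from h import *
snap('wrist','w10')"
```

```text
t 23.23 pos [0.4303 0.1198 0.0464] ang -6.8 tilt [ 0.002  0.    -1.   ] open 0.0546 F [-2.6  0.3  5.9] q [0.   0.17 2.06 0.   0.92 0.12] tip 0.022
shift first (cur frame) cm [ 24.89  24.7  -12.32]  yaw deg 0.0  |after yaw shift cm [ 24.87  24.7  -12.36]
```

View pics/w10.png

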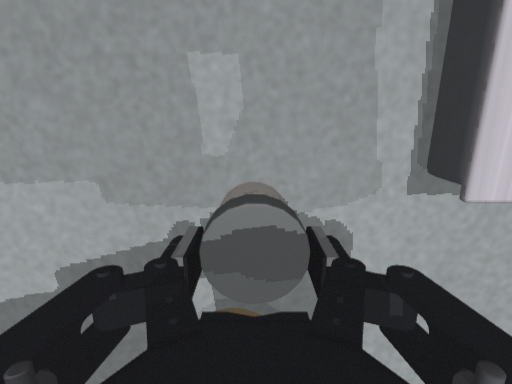

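Lid is held between the pads (255,250). Squeeze firmly, lift a little and check.

Emit:
{"api": "servo_tool", "payload": {"rows": [{"fingers": 50, "dx": 0, "dy": 0, "dz": 0, "yaw": 0}, {"fingers": 50, "dx": 0, "dy": 0, "dz": 0, "yaw": 0}, {"fingers": 50, "dx": 0, "dy": 0, "dz": 0, "yaw": 0}, {"fingers": 50, "dx": 0, "dy": 0, "dz": -0.7, "yaw": 0}, {"fingers": 50, "dx": 0, "dy": 0, "dz": -0.8, "yaw": 0}, {"fingers": 50, "dx": 0, "dy": 0, "dz": 0, "yaw": 0}, {"fingers": 50, "dx": 0, "dy": 0, "dz": 0, "yaw": 0}], "force": 35}}

```text
t: 24.15
tool_pos: [0.4294, 0.1197, 0.0602]
ee_rot: [3.136, -0.186, 0.0]
force: [0.4, 0.1, -2.4]
opening: 0.0547
```

Emit:
{"api": "servo_tool", "payload": {"rows": [{"fingers": 50, "dx": 0, "dy": 0, "dz": -2, "yaw": 0}, {"fingers": 50, "dx": 0, "dy": 0, "dz": -3, "yaw": 0}, {"fingers": 50, "dx": 1.4, "dy": 1.4, "dz": -2.5, "yaw": 0}, {"fingers": 50, "dx": 2.7, "dy": 2.7, "dz": 0, "yaw": 0}, {"fingers": 50, "dx": 3.3, "dy": 3.3, "dz": 0, "yaw": 0}, {"fingers": 50, "dx": 3.3, "dy": 3.3, "dz": 0, "yaw": 0}, {"fingers": 50, "dx": 3.3, "dy": 3.3, "dz": 0, "yaw": 0}, {"fingers": 50, "dx": 3.3, "dy": 3.3, "dz": 0, "yaw": 0}, {"fingers": 50, "dx": 3.3, "dy": 3.3, "dz": 0, "yaw": 0}, {"fingers": 50, "dx": 2.7, "dy": 2.7, "dz": 0, "yaw": 0}]}}

```text
t: 25.4
tool_pos: [0.6337, -0.1408, 0.1343]
ee_rot: [-3.136, 0.187, 0.002]
force: [0.4, -0.5, -2.0]
opening: 0.0546
```

Emit:
{"api": "servo_tool", "payload": {"rows": [{"fingers": 50, "dx": 1.4, "dy": 1.3, "dz": 0, "yaw": 0}, {"fingers": 50, "dx": 0, "dy": 0, "dz": 0, "yaw": 0}, {"fingers": 50, "dx": 0, "dy": 0, "dz": 0, "yaw": 0}]}}

```text
t: 25.78
tool_pos: [0.6447, -0.153, 0.1343]
ee_rot: [-3.135, 0.186, 0.003]
force: [-1.0, 0.3, -1.4]
opening: 0.0543
```

```bash
python3 plan.py .648 -.155 .0525 -6.8; python3 -c "
from h import *
snap('wrist','w11')
z=load('w11');P=cloud(z);Z=P[...,2]
k=(Z>.024)&(Z<.036);k[290:]=0;k[:,:60]=0
print(cv2.minAreaRect((P[k][:,:2]*1000).astype(np.float32)))"
```

```text
t 25.77 pos [ 0.6447 -0.153   0.1343] ang -6.8 tilt [-0.002  0.001 -1.   ] open 0.0543 F [-1.   0.3 -1.4] q [-0.41  0.46  1.45  0.    1.23 -0.29] tip 0.022
shift first (cur frame) cm [0.37 0.17 8.18]  yaw deg 0.0  |after yaw shift cm [0.36 0.16 8.18]
((597.6300659179688, -172.25430297851562), (251.5870361328125, 153.21974182128906), 9.988325119018555)
```

View pics/w11.png

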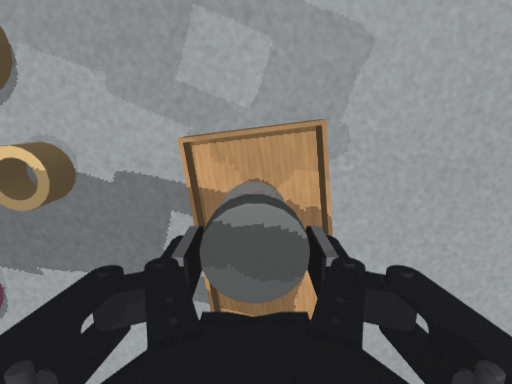

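Tub held over the near-scale compartment. Lower it.

Emit:
{"api": "servo_tool", "payload": {"rows": [{"fingers": 50, "dx": 0.35, "dy": 0.15, "dz": 1.5, "yaw": 0}, {"fingers": 50, "dx": 0, "dy": 0, "dz": 3, "yaw": 0}, {"fingers": 50, "dx": 0, "dy": 0, "dz": 2.5, "yaw": 0}, {"fingers": 50, "dx": 0, "dy": 0, "dz": 0.8, "yaw": 0}, {"fingers": 50, "dx": 0, "dy": 0, "dz": 0, "yaw": 0}, {"fingers": 50, "dx": 0, "dy": 0, "dz": 0, "yaw": 0}]}}

```text
t: 26.58
tool_pos: [0.6497, -0.156, 0.0584]
ee_rot: [3.135, -0.186, 0.003]
force: [0.3, -0.2, -1.7]
opening: 0.0547
```

Emit:
{"api": "servo_tool", "payload": {"rows": [{"fingers": 50, "dx": 0, "dy": 0, "dz": 0.3, "yaw": 0}, {"fingers": 50, "dx": 0, "dy": 0, "dz": 0.1, "yaw": 0}, {"fingers": 50, "dx": 0, "dy": 0, "dz": 0, "yaw": 0}]}}

```text
t: 26.95
tool_pos: [0.6489, -0.1557, 0.0533]
ee_rot: [3.136, -0.186, 0.0]
force: [0.4, 0.3, -1.3]
opening: 0.0545
```

Emit:
{"api": "servo_tool", "payload": {"rows": [{"fingers": 50, "dx": 0, "dy": 0, "dz": 0.2, "yaw": 0}, {"fingers": 50, "dx": 0, "dy": 0, "dz": 0, "yaw": 0}, {"fingers": 50, "dx": 0, "dy": 0, "dz": 0, "yaw": 0}]}}

```text
t: 27.32
tool_pos: [0.6488, -0.1557, 0.0511]
ee_rot: [-3.136, 0.186, 0.0]
force: [-0.5, 0.3, -1.4]
opening: 0.0547
```

Emit:
{"api": "servo_tool", "payload": {"rows": [{"fingers": 50, "dx": 0, "dy": 0, "dz": 0.15, "yaw": 0}, {"fingers": 50, "dx": 0, "dy": 0, "dz": 0, "yaw": 0}, {"fingers": 50, "dx": 0, "dy": 0, "dz": 0, "yaw": 0}]}}

```text
t: 27.7
tool_pos: [0.6491, -0.1559, 0.0506]
ee_rot: [3.136, -0.186, 0.001]
force: [-3.0, 1.5, 5.8]
opening: 0.0545
```

Emit:
{"api": "servo_tool", "payload": {"rows": [{"fingers": 75, "dx": 0, "dy": 0, "dz": 0, "yaw": 0}, {"fingers": 90, "dx": 0, "dy": 0, "dz": 0, "yaw": 0}, {"fingers": 95, "dx": 0, "dy": 0, "dz": 0, "yaw": 0}, {"fingers": 95, "dx": 0, "dy": 0, "dz": 0, "yaw": 0}, {"fingers": 95, "dx": 0, "dy": 0, "dz": -3, "yaw": 0}, {"fingers": 95, "dx": 0, "dy": 0, "dz": -4, "yaw": 0}, {"fingers": 95, "dx": 0, "dy": 0, "dz": -2, "yaw": 0}, {"fingers": 95, "dx": 0, "dy": 0, "dz": 0, "yaw": 0}]}}

```text
t: 28.7
tool_pos: [0.6499, -0.1562, 0.1414]
ee_rot: [3.135, -0.186, 0.005]
force: [-0.6, -0.6, -0.6]
opening: 0.0809
```

```bash
python3 plan.py .4355 -.113 .13 -6.8; python3 -c "
from h import *
snap('wrist','w12')"
```

```text
t 28.7 pos [ 0.6499 -0.1562  0.1414] ang -6.8 tilt [ 0.003 -0.001 -1.   ] open 0.0809 F [-0.6 -0.6 -0.6] q [-0.41  0.46  1.43  0.    1.24 -0.29] tip 0.022
shift first (cur frame) cm [-21.81  -1.75   1.07]  yaw deg 0.0  |after yaw shift cm [-21.8   -1.75   1.14]
```

View pics/w12.png

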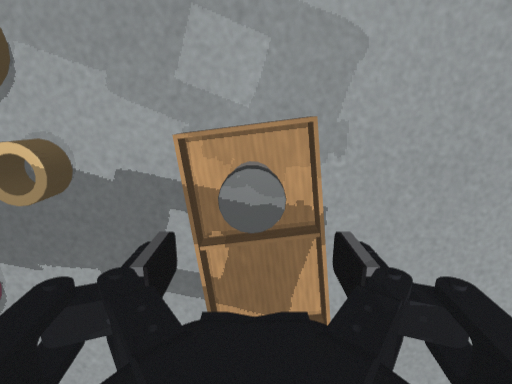

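Tub stands upright in the near compartment (252,198). On to the tape.

Emit:
{"api": "servo_tool", "payload": {"rows": [{"fingers": 100, "dx": -4.4, "dy": -0.35, "dz": 0, "yaw": 0}, {"fingers": 100, "dx": -4.4, "dy": -0.35, "dz": 0, "yaw": 0}, {"fingers": 100, "dx": -4.4, "dy": -0.35, "dz": 0, "yaw": 0}, {"fingers": 100, "dx": -4.4, "dy": -0.35, "dz": 0, "yaw": 0}, {"fingers": 100, "dx": -4.2, "dy": -0.35, "dz": 1, "yaw": 0}, {"fingers": 100, "dx": 0, "dy": 0, "dz": 2, "yaw": 0}, {"fingers": 100, "dx": 0, "dy": 0, "dz": 0, "yaw": 0}, {"fingers": 100, "dx": 0, "dy": 0, "dz": 0, "yaw": 0}]}}

```text
t: 29.75
tool_pos: [0.4345, -0.1125, 0.1094]
ee_rot: [-3.136, 0.186, 0.001]
force: [0.5, 0.8, 0.5]
opening: 0.0853
```

```bash
python3 plan.py .4355 -.113 .026 -6.8; python3 -c "
from h import *
snap('wrist','w13')
z=load('w13');P=cloud(z);Z=P[...,2]
k=(Z>.03)&(Z<.046);k[310:]=0;k=cv2.morphologyEx(k.astype(np.uint8),cv2.MORPH_OPEN,np.ones((3,3)))>0
n,l,st,c=cv2.connectedComponentsWithStats(k.astype(np.uint8))
for i in range(1,n):
  if st[i,4]>300: print(st[i],np.median(Z[l==i]),cv2.minAreaRect((P[l==i][:,:2]*1000).astype(np.float32)))"
```

```text
t 29.75 pos [ 0.4345 -0.1125  0.1094] ang -6.8 tilt [-0.001  0.    -1.   ] open 0.0853 F [0.5 0.8 0.5] q [-0.52  0.05  2.02  0.    1.07 -0.4 ] tip 0.022
shift first (cur frame) cm [0.11 0.04 8.34]  yaw deg 0.0  |after yaw shift cm [0.1  0.03 8.34]
[143   6  68  75 960] 0.03861536901371222 ((390.30023193359375, 12.731269836425781), (53.521419525146484, 27.752784729003906), 37.16233825683594)
[  95  159   77   72 2921] 0.03843840342322741 ((337.3261413574219, -96.70394897460938), (58.88031005859375, 59.16286087036133), 82.97450256347656)
[ 221  166   74   72 2643] 0.03861982001525627 ((436.2601623535156, -114.54151916503906), (58.91874694824219, 58.77690505981445), 68.60973358154297)
[480 192  32  54 783] 0.037742417720223485 ((630.14404296875, -150.8709716796875), (45.73031234741211, 17.331653594970703), 70.56475830078125)
```

View pics/w13.png

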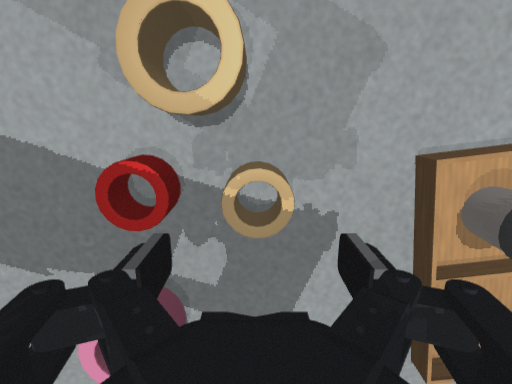

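Tape centred at (258,202); red ring (137,192) leaves about 12 mm for the left finger.

Emit:
{"api": "servo_tool", "payload": {"rows": [{"fingers": 100, "dx": 0.2, "dy": 0.15, "dz": 2.5, "yaw": 0}, {"fingers": 100, "dx": 0, "dy": 0, "dz": 3, "yaw": 0}, {"fingers": 100, "dx": 0, "dy": 0, "dz": 2.6, "yaw": 0}, {"fingers": 100, "dx": 0, "dy": 0, "dz": 0.3, "yaw": 0}, {"fingers": 100, "dx": 0, "dy": 0, "dz": 0, "yaw": 0}, {"fingers": 60, "dx": 0, "dy": 0, "dz": 0, "yaw": 0}, {"fingers": 50, "dx": 0, "dy": 0, "dz": 0, "yaw": 0}, {"fingers": 50, "dx": 0, "dy": 0, "dz": 0, "yaw": 0}, {"fingers": 50, "dx": 0, "dy": 0, "dz": 0, "yaw": 0}, {"fingers": 50, "dx": 0, "dy": 0, "dz": 0, "yaw": 0}], "force": 30}}

```text
t: 31.05
tool_pos: [0.4371, -0.1147, 0.0273]
ee_rot: [3.135, -0.186, 0.003]
force: [-3.0, 0.2, 9.3]
opening: 0.0587
```

Emit:
{"api": "servo_tool", "payload": {"rows": [{"fingers": 50, "dx": 0, "dy": 0, "dz": -2, "yaw": 0}, {"fingers": 50, "dx": 0, "dy": 0, "dz": -3, "yaw": 0}, {"fingers": 50, "dx": 0, "dy": 0, "dz": -3, "yaw": 0}, {"fingers": 50, "dx": 0, "dy": 0, "dz": -1, "yaw": 0}, {"fingers": 50, "dx": 0, "dy": 0, "dz": 0, "yaw": 0}]}}

```text
t: 31.68
tool_pos: [0.4366, -0.1144, 0.1161]
ee_rot: [3.135, -0.186, 0.002]
force: [0.7, 0.2, -1.6]
opening: 0.0583
```

```bash
python3 plan.py .608 .0125 .12 -6.8
```

```text
t 31.68 pos [ 0.4366 -0.1144  0.1161] ang -6.8 tilt [ 0.001 -0.001 -1.   ] open 0.0583 F [ 0.7  0.2 -1.6] q [-0.52  0.05  2.01  0.    1.08 -0.4 ] tip 0.022
shift first (cur frame) cm [ 15.52 -14.63  -0.38]  yaw deg 0.0  |after yaw shift cm [ 15.52 -14.63  -0.39]
```

Emit:
{"api": "servo_tool", "payload": {"rows": [{"fingers": 50, "dx": 2.5, "dy": -2.4, "dz": 0, "yaw": 0}, {"fingers": 50, "dx": 3.5, "dy": -3.3, "dz": 0, "yaw": 0}, {"fingers": 50, "dx": 3.5, "dy": -3.3, "dz": 0, "yaw": 0}, {"fingers": 50, "dx": 3.5, "dy": -3.3, "dz": 0, "yaw": 0}, {"fingers": 50, "dx": 2.5, "dy": -2.3, "dz": 0, "yaw": 0}, {"fingers": 50, "dx": 0, "dy": 0, "dz": 2, "yaw": 0}, {"fingers": 50, "dx": 0, "dy": 0, "dz": 3, "yaw": 0}, {"fingers": 50, "dx": 0, "dy": 0, "dz": 2, "yaw": 0}, {"fingers": 50, "dx": 0, "dy": 0, "dz": 0, "yaw": 0}, {"fingers": 50, "dx": 0, "dy": 0, "dz": 0, "yaw": 0}]}}

```text
t: 32.92
tool_pos: [0.6077, 0.012, 0.0461]
ee_rot: [3.136, -0.187, 0.001]
force: [-0.1, -0.9, -0.8]
opening: 0.0584
```

```bash
python3 plan.py .608 .0125 .0275 -6.8
```

```text
t 32.92 pos [0.6077 0.012  0.0461] ang -6.8 tilt [ 0.001 -0.    -1.   ] open 0.0584 F [-0.1 -0.9 -0.8] q [-0.18  0.47  1.64 -0.    1.03 -0.06] tip 0.022
shift first (cur frame) cm [ 0.02 -0.06  1.86]  yaw deg -0.0  |after yaw shift cm [ 0.02 -0.06  1.86]
```

Emit:
{"api": "servo_tool", "payload": {"rows": [{"fingers": 50, "dx": 0, "dy": 0, "dz": 1.2, "yaw": 0}, {"fingers": 50, "dx": 0, "dy": 0, "dz": 0.5, "yaw": 0}, {"fingers": 50, "dx": 0, "dy": 0, "dz": 0.2, "yaw": 0}, {"fingers": 50, "dx": 0, "dy": 0, "dz": 0, "yaw": 0}, {"fingers": 50, "dx": 0, "dy": 0, "dz": 0, "yaw": 0}]}}

```text
t: 33.55
tool_pos: [0.6072, 0.0124, 0.0275]
ee_rot: [3.136, -0.186, -0.001]
force: [-4.2, 0.0, 6.5]
opening: 0.0583
```

Emit:
{"api": "servo_tool", "payload": {"rows": [{"fingers": 75, "dx": 0, "dy": 0, "dz": 0, "yaw": 0}, {"fingers": 90, "dx": 0, "dy": 0, "dz": 0, "yaw": 0}, {"fingers": 95, "dx": 0, "dy": 0, "dz": 0, "yaw": 0}, {"fingers": 95, "dx": 0, "dy": 0, "dz": 0, "yaw": 0}, {"fingers": 95, "dx": 0, "dy": 0, "dz": -3, "yaw": 0}, {"fingers": 95, "dx": 0, "dy": 0, "dz": -5, "yaw": 0}, {"fingers": 95, "dx": 0, "dy": 0, "dz": -6, "yaw": 0}, {"fingers": 95, "dx": -5, "dy": 0, "dz": -4, "yaw": 0}, {"fingers": 95, "dx": -5, "dy": 0, "dz": -2, "yaw": 0}, {"fingers": 95, "dx": -5, "dy": 0, "dz": 0, "yaw": 0}]}}

```text
t: 34.8
tool_pos: [0.4595, 0.0299, 0.2278]
ee_rot: [3.135, -0.186, 0.007]
force: [-0.1, -0.1, 0.3]
opening: 0.081
```

Emit:
{"api": "servo_tool", "payload": {"rows": [{"fingers": 95, "dx": -4, "dy": 0, "dz": 0, "yaw": 0}, {"fingers": 95, "dx": 0, "dy": 0, "dz": 0, "yaw": 0}, {"fingers": 95, "dx": 0, "dy": 0, "dz": 0, "yaw": 0}]}}

```text
t: 35.17
tool_pos: [0.4209, 0.0345, 0.2263]
ee_rot: [3.136, -0.186, 0.003]
force: [0.7, 0.1, -0.4]
opening: 0.0813
```

Run:
```python
from h import *
snap('top','t14');snap('side','s14')
z=load('t14');P=cloud(z);im=z['im'];Z=P[...,2]
for lo,hi in((.012,.2),(.048,.068),(.09,.12),(.125,.15)):
  m=((Z>lo)&(Z<hi)).astype(np.uint8); m[:55]=0;m[:,:70]=0;m[:,430:]=0
  n,l,st,c=cv2.connectedComponentsWithStats(m,connectivity=4)
  for i in range(1,n):
    if st[i,4]<60: continue
    q=P[l==i]; top=np.nanpercentile(q[:,2],95); k=(l==i)&(Z>top-0.008)
    (cx,cy),(w,h),an=cv2.minAreaRect((P[k][:,:2]*1000).astype(np.float32))
    print(lo,c[i].round(),st[i,4],'top %.3f'%top,'rect',round(cx),round(cy),round(w),round(h),round(an,1))
```

```text
0.012 [172. 132.] 3445 top 0.138 rect 632 213 80 53 84.1
0.012 [324. 141.] 809 top 0.032 rect 648 -212 132 231 0.4
0.012 [ 92. 137.] 881 top 0.169 rect 623 435 28 28 83.5
0.012 [305. 139.] 370 top 0.070 rect 646 -155 53 53 39.6
0.012 [405. 147.] 216 top 0.054 rect 640 -455 23 24 69.3
0.012 [247. 146.] 92 top 0.040 rect 625 9 53 20 80.8
0.012 [ 88. 202.] 422 top 0.019 rect 456 454 28 131 78.6
0.012 [240. 233.] 88 top 0.056 rect 376 24 46 22 37.5
0.012 [283. 248.] 254 top 0.040 rect 335 -97 57 58 0.0
0.012 [334. 261.] 610 top 0.056 rect 305 -235 79 82 1.5
0.012 [256. 359.] 1937 top 0.186 rect 56 -8 96 21 81.5
0.048 [170. 137.] 1842 top 0.059 rect 632 211 180 171 83.1
0.048 [303. 140.] 127 top 0.068 rect 637 -147 50 31 59.2
0.048 [101. 145.] 81 top 0.067 rect 611 418 21 60 55.9
0.048 [409. 144.] 62 top 0.055 rect 640 -455 23 24 66.8
0.048 [240. 233.] 81 top 0.056 rect 375 24 45 20 43.0
0.048 [335. 261.] 460 top 0.056 rect 305 -235 79 82 1.5
0.048 [246. 352.] 62 top 0.067 rect 71 -1 10 56 7.2
0.09 [173. 137.] 326 top 0.116 rect 612 205 39 91 23.3
0.09 [ 91. 137.] 269 top 0.118 rect 621 431 51 57 57.5
0.09 [245. 357.] 137 top 0.118 rect 72 2 12 67 1.4
0.09 [269. 371.] 82 top 0.118 rect 42 -53 52 11 57.8
0.125 [170. 130.] 605 top 0.140 rect 632 213 80 53 84.1
0.125 [ 85. 132.] 109 top 0.147 rect 618 429 9 23 52.2
0.125 [244. 363.] 133 top 0.149 rect 67 6 14 72 7.8
0.125 [268. 375.] 65 top 0.149 rect 43 -50 52 6 49.2
```

View pics/t14.png

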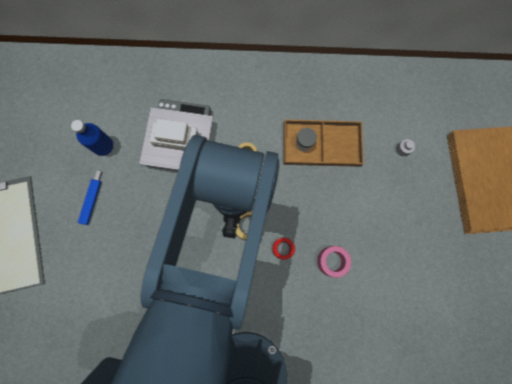

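View pics/s14.png

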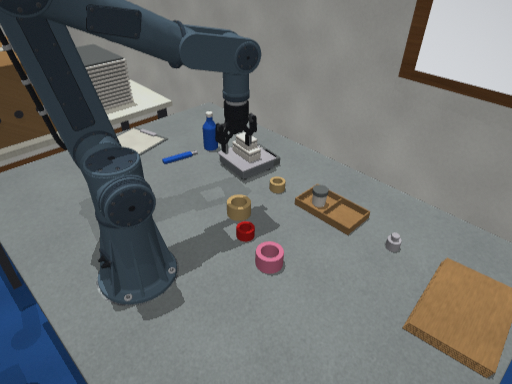

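Everything stands as intended (top view: stack at 170,132; tub at 306,140; tape partly hidden at 247,147). One wrist look at the tape.

```bash
python3 -c "
from h import *
snap('wrist','w15')
z=load('w15');P=cloud(z);Z=P[...,2]
k=(Z>.03)&(Z<.046);k[310:]=0;k=cv2.morphologyEx(k.astype(np.uint8),cv2.MORPH_OPEN,np.ones((3,3)))>0
n,l,st,c=cv2.connectedComponentsWithStats(k.astype(np.uint8))
for i in range(1,n):
  if st[i,4]>200: print(st[i],np.median(Z[l==i]),cv2.minAreaRect((P[l==i][:,:2]*1000).astype(np.float32)))"
```

```text
[ 382  148   52   49 1341] 0.03781214713864576 ((605.627685546875, 13.024805068969727), (58.81678771972656, 58.587642669677734), 2.098104238510132)
[ 182  254   45   42 1001] 0.037785721063145504 ((336.6874694824219, -95.71114349365234), (58.78288269042969, 59.246822357177734), 56.31669998168945)
```

View pics/w15.png

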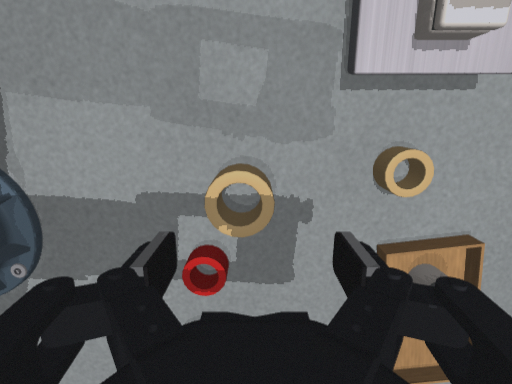

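The tape lies flat at (0.606, 0.013), between scale and tray and clear of both. I'm handing the job in.

```bash
python3 -c "
from bench import robot
print(robot.job_done(), robot.get_state()['t'])"
```

```text
the job is handed in; nothing more can be done
the job is handed in; nothing more can be done
```

The bench is set up as asked, in the order given, and I handed the job in at about 35 s, with the gripper open and clear of everything.

- **Foam boxes:** the long box is centred on the pan with its long sides parallel to the read-out strip. The small box is on top, pointing the same way. Offsets from centre measured 1–2 mm and angles agreed to about 1°.
- **Tub:** it stands upright in the tray compartment nearer the scale, about 2 mm from the compartment's centre.
- **Tape roll:** the smaller tan roll lies flat at (0.606, 0.013). That is about 2 mm from the point opposite the middle of the scale's side, with roughly 80 mm clear on each side.
- **Bystanders:** the weight, bottle and cutter measured within about 1 mm of where they started. The other rings were not touched, though the large tan one was partly hidden in the last measurement.

**One failed step:** my first grip on the tub was too high, and the fingers slid over the lid. The reading afterwards was 39.9 N up at the tool (about 41 N with the sideways part), right at the 40 N limit. It may have been higher for a moment in between. The tub did not move or tip, and the second, lower grip held.

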